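Stack the lamp-stand corner brackets, elbows alternating

ROBOT

A 7-joint arm with a two-finger parallel gripper is mounted at the origin on the work surface. World frame = base frame: x ahead of the robot, y to its left, z up, the work surface at z = 0. Lengths are in m, angles in rad, forces in N, time in s.
With the tool pointing down it reaches from about 0.4 to 0.85 m from the base axis. Payload 10.4 kg.
Tool frame: the origin (TCP) lies at the very end of the fingers, on their centre line; the grasp point (between the pads) lies 19 mm behind it; z points along the fingers, y is the line along which they close (so a half turn about z gives the same grasp; the last joint's range is limited). The gripper opens to 87 mm and grips with 3 to 60 N. Pads are 19 mm wide; open, the fingers measure 117 mm over their backs; the gripper's body (75 mm by 190 mm) begins 51 mm behind the grasp point.
Start: joints at [1.28, 0.332, -0.065, 1.46, 0.022, 1.35, -0.088], TCP at [0.165, -0.603, 0.223] pointing down, gripper open.
Joint ranges: [-2.6, 2.6], [-0.5, 2.12], [-1.47, 1.34], [0.16, 2.42], [-1.27, 4.41], [0.06, 2.06], [-2.6, 2.6]. Speed limits (rad/s): [2.22, 2.22, 2.79, 2.79, 3.14, 3.14, 3.14].

INTERFACE

Orientations are given as a unit quaternion [x, y, z, w].
In Python, from bench import * gives the robot as it stands.
- The arm moves only by the tool step_arm, never from a script. Its arguments are lists of equal length, an entry for each row: "delta_pos": the shift along the world's x, y, z in units of 25 mm (1.0 is 25 mm), a list of three; "turn": the turn about the world's z in units of 0.12 rad (1.0 is 0.12 rad). In form: {"delta_pos": [[tx, ty, tz], ...], "turn": [turn, ...]}. A call has 1 to 12 rows; each row shifts and turns the commanded pose from where the row before left it; what a row does not reach is not made up. A row lasts 1/10 s, in which the tool goes at most 50 mm and 8.59 degrees, less where a joint would pass 70% of its speed; a pose out of reach is approached as far as the arm can. A call with a number of a shift or a turn outside -1 to 1 is refused whole. A call with a gripper value outside its range is refused whole. "grip" is the closure, from 0 (fully open) to 1 (shut), set as the call begins (left out, the last holds). The fingers move at their own pace and stop on an object; "newtons" is the grip in N (left out, the last holds). Time passes only in rows, so rows that do not move let the fingers close. It gives the time, the measured TCP pose, the force, the opening and the grip force at its end, in the units of the state.
- read_state(): the state, without advancing time (a new reading comes with each control period).
- camera(name): name is "scene" or "top" or "wrist"; returns a dict with "image" (384x512x3 uint8, red, green, blue), "z_map" (384x512 float32, m along the optical axis (not along the pixel's ray), 0 where there is no reading), "mtx" (3x3 intrinsics, pixels), "view" (4x4, takes a point from world to camera coordinates). Camera axes: x right, y up, looking along -z (the intrinsics and any distortion apply to the point x, -y, -z); pixel columns grow to the right and rows downward; lengths in m; the calibration is good to about 2 mm. A picture is of the moment at which its call begins.
- close_job(): hands the job in; it is judged then, once.
The state is a dict: "time": time; "joint_positions": joint angles; "joint_vel": joint speeds; "joint_torque": joint torques, N m; "ee_pos": TCP position; "eef_rot": TCP orientation; "ft_force": force on the tool from outside, world axes, zero at the start; "torque": the same for the moment, N m; "width": finger opening in m; "grip_force": force on a finger pad.
Only numpy, scipy, OpenCV 4.12 (cv2) and the standard library are available. Lean on these libraries where they do the work, as an engineer would, in place of code of your own. Each camera call takes 0.05 s, during which the arm holds its last target. There are 200 camera calls.

TASK

Stack the four L-shaped corner brackets flat on the green mat, one at a time from the largest at the bottom to the smallest on top, each lying squarely and centred over the one below. Lay the largest in the middle of the mat, square to it, with its elbow at the mat's cut-off corner, and turn every next bracket half round from the one below, so that its elbow lies over the open corner of that one and the pile stays level. Leave the two straight plates where they lie.

Things in the scene. Friction and masses are not known exactly. Their poses are not given: they have to be found in the camera images.
- mat: Flat green rubber mat, fixed, 140 x 140 mm and 4 mm thick, with one corner cut off at 45 degrees (35 mm taken off each side). Origin: centre of the full square on its underside, at bench height; x and y run along its sides, z up; the cut corner is the one at (-70, -70) mm.
- bracket_1: The largest of 4 flat aluminium L brackets: arms 104 mm long outside, 40 wide, 15 thick, about 260 g. Dark steel block 22 x 22 mm, 13 tall, on top at the elbow, to grip by. Origin: underside, below the block's centre; z up, x along one arm, y along the other, from elbow to arm ends. Elbow's outer faces at x = y = -27 mm, arm ends at 77; middle of the 104 x 104 outline at (25, 25) mm.
- bracket_2: The second largest of 4 flat aluminium L brackets: arms 92 mm long outside, 36 wide, 15 thick, about 200 g. Dark steel block 22 x 22 mm, 13 tall, on top at the elbow, to grip by. Origin: underside, below the block's centre; z up, x along one arm, y along the other, from elbow to arm ends. Elbow's outer faces at x = y = -23 mm, arm ends at 69; middle of the 92 x 92 outline at (23, 23) mm.
- bracket_3: The third largest of 4 flat aluminium L brackets: arms 80 mm long outside, 32 wide, 15 thick, about 150 g. Dark steel block 22 x 22 mm, 13 tall, on top at the elbow, to grip by. Origin: underside, below the block's centre; z up, x along one arm, y along the other, from elbow to arm ends. Elbow's outer faces at x = y = -19 mm, arm ends at 61; middle of the 80 x 80 outline at (21, 21) mm.
- bracket_4: The smallest of 4 flat aluminium L brackets: arms 68 mm long outside, 30 wide, 15 thick, about 120 g. Dark steel block 22 x 22 mm, 13 tall, on top at the elbow, to grip by. Origin: underside, below the block's centre; z up, x along one arm, y along the other, from elbow to arm ends. Elbow's outer faces at x = y = -17 mm, arm ends at 51; middle of the 68 x 68 outline at (17, 17) mm.
- straight_1: Straight aluminium plate, 95 x 34 x 15 mm, with the same 22 x 22 x 13 mm block at its middle. Not part of the stack, to be left alone. Origin: centre of the underside; x along its length, z up.
- straight_2: Straight aluminium plate, 95 x 34 x 15 mm, with the same 22 x 22 x 13 mm block at its middle. Not part of the stack, to be left alone. Origin: centre of the underside; x along its length, z up.
Not all that is in view belongs to the job. Leave any orange or purple look-alike of the bracket_2 alone.

How it is judged:
By the outcome, as a careful person would: the job done as asked, in the order asked, and still so for the second after the job is handed in, with the robot touching nothing.
It also fails if it takes over 102 s, if anything falls off the work surface, if the arm or the gripper's body presses on something with over 40 N, if the wrist force passes 120 N, or if a joint passes its speed limit or range.

## Working session

There is one attempt and no reset: what is moved stays moved. The work goes in short steps, Python scripts to look and compute and a tool call to move; the robot and the scene stay as the last step left them, time stands still between calls to the robot, and variables do not carry over. Pictures are saved under pics/ and viewed, at most 14 in all, crops included, and the job is handed in when it is done.

Besides the shell and the picture viewer there is one more tool, called after ">>>" as a command line: name --pt "numbers of a row" for each row, then --argument value for the rest. step_arm: Moves the arm, as the interface text tells. Shifts and turns lie within -1 to 1; 1 stands for 25 mm of shift or 0.12 rad of turn. Its arguments: {"type":"object","properties":{"delta_pos":{"type":"array"},"turn":{"type":"array"},"grip":{"type":"number"},"newtons":{"type":"number"}},"required":["delta_pos","turn"]}

```bash
ls; mkdir -p pics
python3 - <<'E'
from bench import *
import cv2, numpy as np, pickle
s=read_state(); print({k:np.round(v,3) for k,v in s.items()})
for n in ["top","scene"]:
    c=camera(n); pickle.dump(c,open(n+".pkl","wb"))
    cv2.imwrite(f"pics/{n}0.png",cv2.resize(c["image"][:,:,::-1],(800,600),interpolation=cv2.INTER_CUBIC))
    print(c["mtx"],c["view"])
E
```

```text
pics
{'time': np.float64(0.0), 'joint_positions': array([ 1.28 ,  0.333, -0.065,  1.461,  0.022,  1.35 , -0.089]), 'joint_vel': array([ 0.002, -0.   ,  0.   , -0.001,  0.   , -0.   ,  0.   ]), 'joint_torque': array([ 0.0000e+00, -6.2326e+01,  2.5000e-02, -3.8991e+01, -6.1000e-02,
        4.0000e-02,  0.0000e+00]), 'ee_pos': array([ 0.165, -0.602,  0.222]), 'eef_rot': array([ 0.991,  0.134, -0.   , -0.001]), 'ft_force': array([-1.02 ,  1.071, -0.016]), 'torque': array([-0.01 , -0.03 , -0.004]), 'grip_force': np.float64(0.0), 'width': np.float64(0.087)}
[[476.19113944   0.         255.23181604]
 [  0.         476.19113944 199.1280444 ]
 [  0.           0.           1.        ]] [[ 4.26214330e-02 -9.99090659e-01  1.12615187e-03 -3.45237406e-03]
 [ 9.74692162e-01  4.18281193e-02  2.19603273e-01 -4.91761880e-01]
 [-2.19450683e-01 -8.26215477e-03  9.75588609e-01 -1.37197272e+00]
 [ 0.00000000e+00  0.00000000e+00  0.00000000e+00  1.00000000e+00]]
[[379.44192407   0.         259.71587776]
 [  0.         379.44192407 198.99543804]
 [  0.           0.           1.        ]] [[-0.64827564  0.76138848 -0.00512601  0.31395415]
 [-0.51628719 -0.43461877  0.73793906  0.22929306]
 [ 0.55963044  0.48103442  0.67484788 -1.31566208]
 [ 0.          0.          0.          1.        ]]
```

View pics/top0.png

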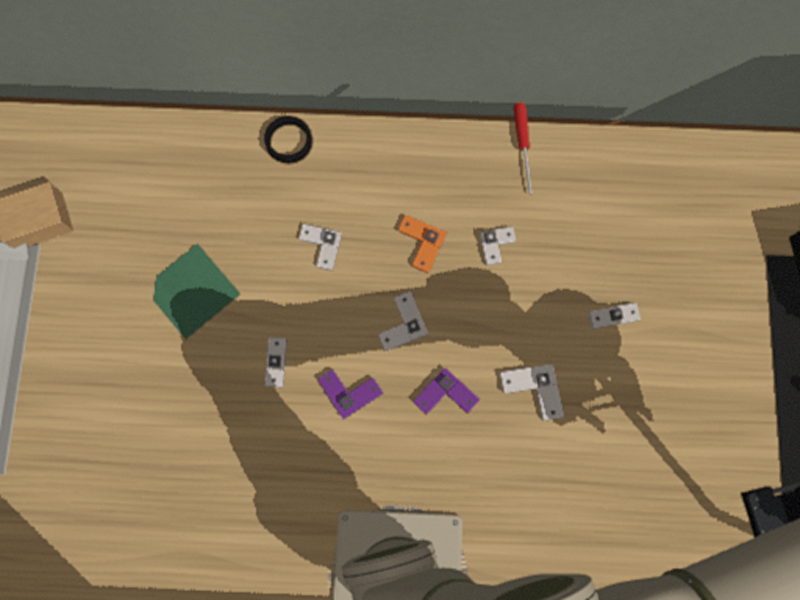

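View pics/scene0.png

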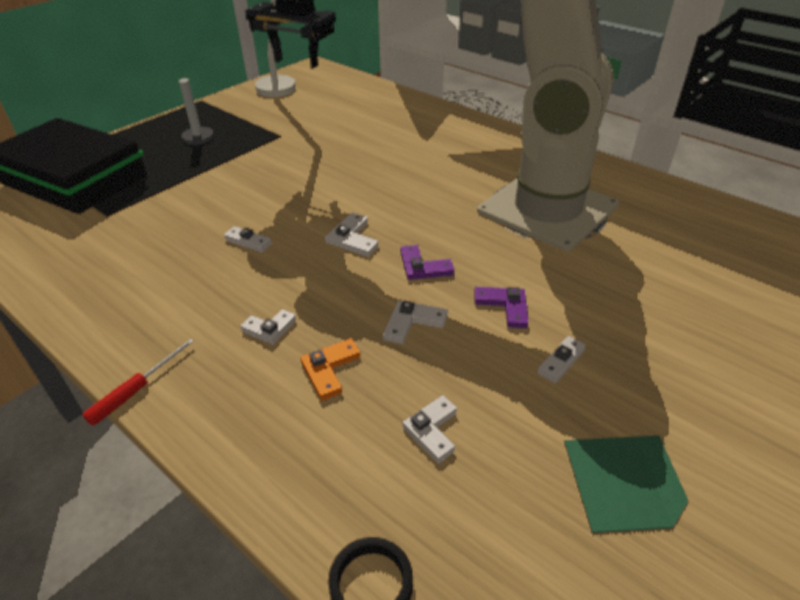

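Top view (800x600 px): the candidates for the stack are the grey or white Ls at (535,388) large, (405,320), (322,243) and (495,243) small. The look-alikes are an orange L at (425,242) and purple Ls at (348,395) and (445,390). The straight plates are at (275,362) and (615,315), and the mat is at (197,290) with its cut corner to the left. I choose the four bare aluminium Ls. Next I measure them from the depth map and check in a close crop.

```bash
cat > h.py <<'E'
import numpy as np, cv2
def cloud(c):
    h,w=c["z_map"].shape; K=c["mtx"]; z=c["z_map"].astype(float)
    u,v=np.meshgrid(np.arange(w),np.arange(h))
    p=np.stack([(u-K[0,2])/K[0,0]*z,-(v-K[1,2])/K[1,1]*z,-z],-1)
    V=c["view"]; return (p-V[:3,3])@V[:3,:3], z>0
def proj(c,P):
    P=np.atleast_2d(P); q=P@c["view"][:3,:3].T+c["view"][:3,3]; K=c["mtx"]
    return np.stack([K[0,0]*q[:,0]/-q[:,2]+K[0,2],K[1,1]*-q[:,1]/-q[:,2]+K[1,2]],-1)
E
python3 - <<'E'
import pickle
from h import *
c=pickle.load(open("top.pkl","rb")); P,ok=cloud(c); Z=P[...,2]
b=ok&(P[...,0]>.3)&(P[...,0]<.9)&(abs(P[...,1])<.5)
print("bench z pctl",np.percentile(Z[b],[1,10,50,90,97]))
m=(b&(Z>.008)&(Z<.05)).astype(np.uint8)
n,L,S,C=cv2.connectedComponentsWithStats(m)
for i in range(1,n):
    if S[i,4]<60: continue
    q=P[(L==i)]; t=q[q[:,2]<.022]
    r=cv2.minAreaRect((t[:,:2]*1000).astype(np.float32))
    print(i,S[i,4],"px800",np.round(C[i]*1.5625),"zmed",np.round(np.median(t[:,2]),4),np.round(q[:,2].max(),4),"rect",np.round(r[0],1),np.round(r[1],1),round(r[2],1),"mean",np.round(t[:,:2].mean(0)*1000,1), np.round(c["image"][L==i].mean(0)))
hsv=cv2.cvtColor(c["image"],cv2.COLOR_RGB2HSV)
g=(b&(hsv[...,0]>65)&(hsv[...,0]<95)&(hsv[...,1]>90))
q=P[g]; q=q[q[:,1]>.2]
print("mat",len(q),np.median(q[:,2]),cv2.minAreaRect((q[:,:2]*1000).astype(np.float32)),q.mean(0))
im=c["image"][:,:,::-1]
a=cv2.resize(im[120:290,80:250],(600,600),interpolation=cv2.INTER_CUBIC)
cv2.imwrite("pics/cropA.png",a)
cv2.imwrite("pics/cropB.png",cv2.resize(im[130:280,180:420],(800,500),interpolation=cv2.INTER_CUBIC))
E
```

```text
bench z pctl [-0.00673412 -0.00333783  0.00103345  0.0079796   0.01783524]
1 394 px800 [288. 140.] zmed 0.0177 0.0335 rect [853.4 262.7] [95.5 97.1] 16.8 mean [852.5 259.6] [38. 34. 30.]
7 162 px800 [524. 150.] zmed 0.0165 0.031 rect [ 830.2 -231.6] [140.8  25.2] 7.7 mean [ 835.8 -228.9] [155.  86.  78.]
205 525 px800 [423. 241.] zmed 0.0155 0.0356 rect [644.3 -11.2] [94.5 96.4] 67.9 mean [646.4 -23. ] [182. 108.  58.]
218 416 px800 [323. 244.] zmed 0.015 0.0346 rect [630.4 187.3] [80.7 88.9] 79.5 mean [630.7 178.7] [169. 161. 155.]
226 319 px800 [495. 243.] zmed 0.015 0.0365 rect [ 643.8 -177.8] [71.2 68.2] 9.9 mean [ 646.4 -172.4] [164. 157. 151.]
389 560 px800 [404. 324.] zmed 0.0154 0.0341 rect [480.7  18.8] [94.5 91.8] 23.8 mean [475.2   7.3] [113. 107. 103.]
452 345 px800 [614. 316.] zmed 0.0151 0.0344 rect [ 510.1 -406.7] [34.5 97.5] 12.8 mean [ 509.1 -406.4] [132. 125. 120.]
542 358 px800 [275. 362.] zmed 0.0158 0.0393 rect [389.9 253.4] [95.7 35.1] 0.4 mean [387.9 252.9] [123. 117. 112.]
582 744 px800 [537. 388.] zmed 0.0152 0.0385 rect [ 348.1 -244. ] [106.7 106.2] 12.2 mean [ 359.3 -252.9] [144. 138. 133.]
590 560 px800 [349. 393.] zmed 0.0155 0.0356 rect [348.9 105.7] [92.7 91.7] 36.4 mean [337.6 107. ] [109.  64. 121.]
592 588 px800 [446. 393.] zmed 0.0154 0.0338 rect [328.6 -80.8] [91.8 92. ] 49.4 mean [341.2 -79.3] [110.  65. 121.]
mat 1242 0.004942045435949326 ((528.4738159179688, 435.3717041015625), (136.395751953125, 133.11141967773438), 43.76251983642578) [0.52910756 0.43150585 0.00499159]
```

View pics/cropA.png

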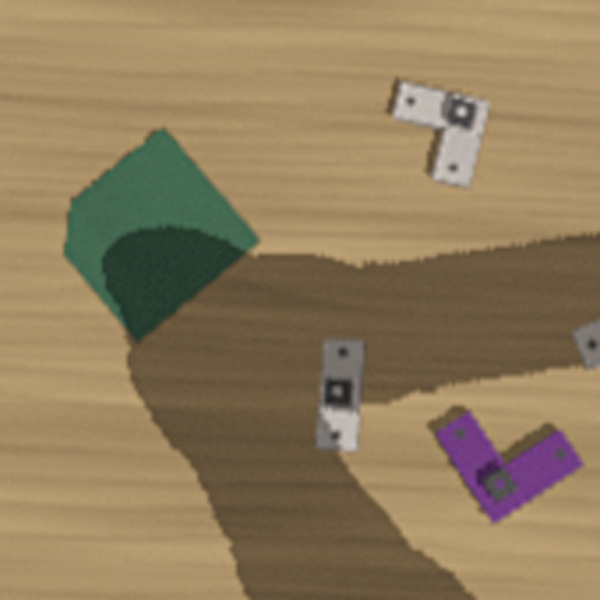

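View pics/cropB.png

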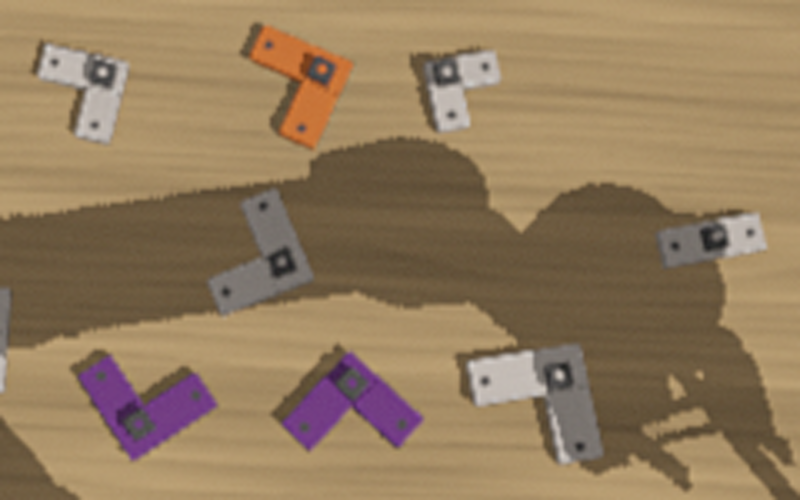

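The crops confirm the choice: the four bare aluminium Ls measure 106, 93, 82 and 70 mm, which matches brackets 1 to 4. The mat's cut corner points image-left (world +y), between crop A pixels (70,200) and (65,250). Now I fit model outlines.

```bash
cat >> h.py <<'E'
from scipy.optimize import minimize
BR={1:(-27,77,40),2:(-23,69,36),3:(-19,61,32),4:(-17,51,30)}   # lo, hi, width
def outline(i):
    if i=="mat": return np.array([(-35,-70),(70,-70),(70,70),(-70,70),(-70,-35)])/1e3,.004
    lo,hi,w=BR[i]; return np.array([(lo,lo),(hi,lo),(hi,lo+w),(lo+w,lo+w),(lo+w,hi),(lo,hi)])/1e3,.015
def mid(i): return 0 if i=="mat" else (BR[i][0]+BR[i][1])/2e3
def place(p,pts):
    c,s=np.cos(p[2]),np.sin(p[2]); return np.asarray(pts)@np.array([[c,s],[-s,c]])+p[:2]
SS=4
def render(c,i,p,z0,shape):
    o,t=outline(i); w=place(p,o); im=np.zeros((shape[0]*SS,shape[1]*SS),np.uint8); n=len(w)
    T=proj(c,np.c_[w,np.full(n,z0+t)]); B=proj(c,np.c_[w,np.full(n,z0)])
    f=lambda q: np.round(((q+.5)*SS-.5)*16).astype(np.int32)
    polys=[T]+[np.array([T[k],T[(k+1)%n],B[(k+1)%n],B[k]]) for k in range(n)]
    for q in polys: cv2.fillPoly(im,[f(q)],255,shift=4)
    return cv2.resize(im,(shape[1],shape[0]),interpolation=cv2.INTER_AREA)/255.
def fit(c,i,p0,mask,z0=0.):
    """pose (x,y,yaw of outline origin) maximising overlap of the projected solid with mask"""
    m=cv2.GaussianBlur(mask.astype(np.float64),(0,0),.8)
    q0=place(p0,[(mid(i),mid(i))])[0]
    def tp(v): 
        th=v[2]/60; e=place((0,0,th),[(mid(i),mid(i))])[0]; return np.array([v[0]-e[0],v[1]-e[1],th])
    def cost(v): return np.sum((cv2.GaussianBlur(render(c,i,tp(v*1e-3*np.array([1,1,1e3])),z0,m.shape),(0,0),.8)-m)**2)
    v=np.array([q0[0]*1e3,q0[1]*1e3,p0[2]*60])
    for sc in (6,2):
        r=minimize(cost,v,method="Nelder-Mead",options=dict(initial_simplex=np.vstack([v]+[v+sc*e for e in np.eye(3)]),xatol=.02,fatol=.05)); v=r.x
    return tp(v*1e-3*np.array([1,1,1e3])),r.fun/m.sum()
E
python3 - <<'E'
import pickle
from h import *
c=pickle.load(open("top.pkl","rb")); P,ok=cloud(c); P[...,2]
Z=cv2.medianBlur(P[...,2].astype(np.float32),3)
hsv=cv2.cvtColor(c["image"],cv2.COLOR_RGB2HSV)
sat=hsv[...,1]
al=(sat<60)&(P[...,0]>.28)&(P[...,0]<.75)&(abs(P[...,1])<.5)
hm=(Z>.007)
out={}
for i,ctr,el in [(1,(.348,-.244),(-.3,-.8)),(2,(.481,.019),0),(3,(.630,.187),0),(4,(.644,-.178),0)]:
    best=None
    reg=np.hypot(P[...,0]-ctr[0],P[...,1]-ctr[1])<.085
    for nm,mk in (("col",al&reg),("hgt",hm&reg)):
        cand=[]
        for k in range(8):
            th=k*np.pi/4; e=place((0,0,th),[(mid(i),mid(i))])[0]
            cand.append(fit(c,i,(ctr[0]-e[0],ctr[1]-e[1],th),mk))
        b=min(cand,key=lambda x:x[1]); print(i,nm,mk.sum(),np.round(b[0][:2]*1e3,1),np.round(np.degrees(b[0][2]),1),round(b[1],3))
        if nm=="col": out[i]=b[0]
g=(hsv[...,0]>65)&(hsv[...,0]<95)&(sat>90)&(np.hypot(P[...,0]-.528,P[...,1]-.435)<.13)
b=min([fit(c,"mat",(.528,.435,np.radians(-135+d)),g) for d in(-10,0,10)],key=lambda x:x[1]);print("mat",b,np.degrees(b[0][2])); out["mat"]=b[0]
pickle.dump(out,open("poses.pkl","wb"))
E
```

```text
1 col 787 [ 378.1 -263.5] 102.0 0.003
1 hgt 755 [ 377.6 -264.8] 101.8 0.008
2 col 591 [471.4 -10.2] 24.5 0.002
2 hgt 568 [470.5 -11.3] 24.7 0.006
3 col 454 [646.  165.3] 79.9 0.003
3 hgt 419 [644.6 163.4] 79.2 0.014
4 col 351 [ 660.  -157.6] 193.8 0.004
4 hgt 319 [ 659.1 -158.9] 193.0 0.022
mat (array([ 0.52906028,  0.43627516, -2.35492522]), np.float64(0.19351970429098642)) -134.92727614358853
```

>>> step_arm --pt "0.61 0.97 0" --pt "0.61 0.97 0" --pt "0.61 0.97 0" --pt "0.61 0.97 0" --pt "0.61 0.97 0" --pt "0.61 0.97 0" --pt "0.61 0.97 0" --turn '[-0.07,-0.07,-0.07,-0.07,-0.07,-0.07,-0.07]'

```text
time: 0.8
ee_pos: [0.2725, -0.4317, 0.2222]
eef_rot: [0.995, 0.104, -0.0, -0.0]
ft_force: [-0.0, -0.1, 1.1]
width: 0.0869
grip_force: 0.0
```

>>> step_arm --pt "0.61 0.97 0" --pt "0.61 0.97 0" --pt "0.61 0.97 0" --pt "0.61 0.97 0" --pt "0.61 0.97 0" --pt "0.61 0.97 0" --pt "0.61 0.97 0" --pt "0 0 0" --pt "0 0 0" --turn '[0,0,0,0,0,0,0,0,0]' --grip 0.35

```text
time: 1.7
ee_pos: [0.3788, -0.263, 0.2224]
eef_rot: [0.994, 0.105, -0.0, 0.0]
ft_force: [-0.3, -0.1, 0.4]
width: 0.0565
grip_force: 0.0
```

```bash
cat > look.py <<'E'
import pickle,sys
from bench import *
from h import *
def tcp():
    s=read_state(); q=s["eef_rot"]; return s["ee_pos"],np.degrees(2*np.arctan2(q[1],q[0])),s
def amask(c,p,i,zmin=None,R=None):
    """bare-metal coloured pixels round the expected bracket"""
    P,ok=cloud(c); m=place(p,[(mid(i),mid(i))])[0]; sat=cv2.cvtColor(c["image"],cv2.COLOR_RGB2HSV)[...,1]
    return (sat<60)&(np.hypot(P[...,0]-m[0],P[...,1]-m[1])<(R or .085))
E
python3 - <<'E'
from look import *
p,y,s=tcp(); print(s["time"],p,y,s["width"],s["joint_positions"])
c=camera("wrist"); pickle.dump(c,open("w1.pkl","wb")); cv2.imwrite("pics/w1.png",c["image"][:,:,::-1])
pose=pickle.load(open("poses.pkl","rb"))[1]
mk=amask(c,pose,1); b=fit(c,1,pose,mk); print(mk.sum(),np.round(b[0][:2]*1e3,1),np.degrees(b[0][2]),b[1])
E
```

```text
1.7 [ 0.37883496 -0.26301318  0.22241039] 12.045491782343932 0.056518486858644607 [ 0.89676156 -0.01033377 -0.38320524  1.85434913 -0.00367244  1.29715111
 -0.84599435]
46654 [ 374.7 -264.5] 101.57045120108332 0.8880662449238166
```

View pics/w1.png

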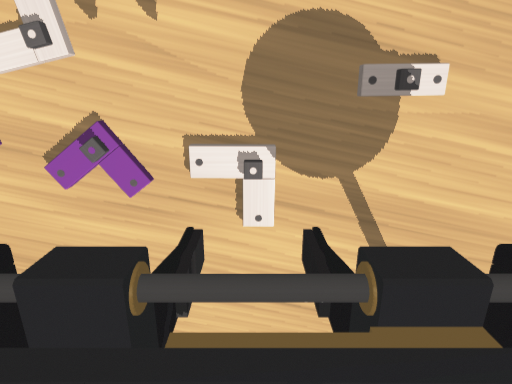

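The wrist view shows bracket_1 at about (240,180) with its block at (253,168), straight_1 at (405,80) and a purple L at (98,155). The gripper's own parts got into the mask, so I filter by height and refit.

```bash
sed -i 's/    return (sat<60)&/    return (sat<60)\&(P[...,2]<(zmin or .05))\&/; s/zmin=None/zmin=None/' look.py
python3 - <<'E'
from look import *
c=pickle.load(open("w1.pkl","rb")); pose=pickle.load(open("poses.pkl","rb"))[1]
mk=amask(c,pose,1); b=fit(c,1,pose,mk); print(mk.sum(),np.round(b[0][:2]*1e3,1),np.degrees(b[0][2]),b[1])
P,ok=cloud(c); print(np.median(P[...,2][mk]), proj(c,[*pose[:2],.028]))
t=pickle.load(open("top.pkl","rb")); P,ok=cloud(t); h=cv2.cvtColor(t["image"],cv2.COLOR_RGB2HSV)
rg=(np.hypot(P[...,0]-.528,P[...,1]-.435)<.12)
for lo,s in((40,50),(45,70),(55,80)):
    g=rg&(h[...,0]>lo)&(h[...,0]<100)&(h[...,1]>s)
    g=cv2.morphologyEx(g.astype(np.uint8),cv2.MORPH_CLOSE,np.ones((3,3)))
    b=fit(t,"mat",(.528,.435,np.radians(-135)),g); print(lo,g.sum(),np.round(b[0]*1e3,1),np.degrees(b[0][2]),b[1])
E
```

```text
4439 [ 374.7 -264.5] 101.57045120108332 0.0047593870108208905
0.01521314103302693 [[252.69072207 167.51843905]]
40 1838 [  529.2   436.1 -2370.9] -135.8398406155909 0.006737406959343085
45 1768 [  529.9   435.3 -2372. ] -135.90517055501851 0.02587551601376252
55 1748 [  529.1   436.  -2371.2] -135.8581468371827 0.030716111503055664
```

>>> step_arm --pt "-0.1 -0.04 -1" --pt "0 0 -1" --pt "0 0 -1" --pt "0 0 -1" --pt "0 0 -1" --pt "0 0 -1" --pt "0 0 -1" --pt "0 0 -0.6" --pt "0 0 -0.4" --pt "0 0 0" --pt "0 0 0" --turn '[-0.03,0,0,0,0,0,0,0,0,0,0]'

```text
time: 2.85
ee_pos: [0.3765, -0.2648, 0.023]
eef_rot: [0.995, 0.102, 0.0, 0.0]
ft_force: [-0.5, -0.9, 0.3]
width: 0.0566
grip_force: 0.0
```

Run:
```python
from look import *
p,y,s=tcp(); print(s["time"],p,y,s["width"])
c=camera("wrist"); cv2.imwrite("pics/w2.png",c["image"][:,:,::-1])
```

```text
2.85 [ 0.37649644 -0.26476137  0.02303767] 11.727928868849645 0.05662905868355498
```

View pics/w2.png

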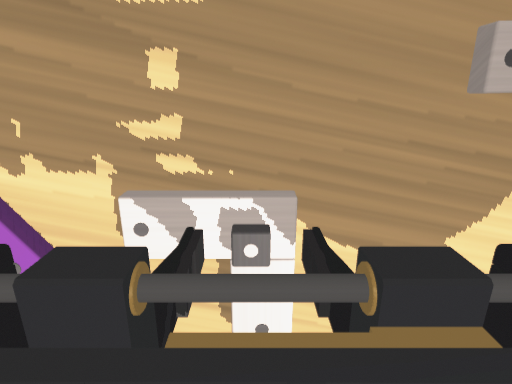

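The fingers straddle the block at (251,245). I lower the last 5 mm and grip.

>>> step_arm --pt "0 0 -0.2" --pt "0 0 0" --turn '[0,0]'

```text
time: 3.1
ee_pos: [0.3764, -0.2643, 0.0176]
eef_rot: [0.995, 0.103, 0.0, 0.0]
ft_force: [1.0, -0.1, -0.2]
width: 0.0564
grip_force: 0.0
```

>>> step_arm --pt "0 0 0" --pt "0 0 0" --pt "0 0 0" --pt "0 0 0" --pt "0 0 0" --pt "0 0 0" --turn '[0,0,0,0,0,0]' --grip 1 --newtons 45

```text
time: 3.7
ee_pos: [0.3764, -0.2642, 0.0176]
eef_rot: [0.995, 0.103, 0.0, 0.0]
ft_force: [0.2, 0.7, -0.3]
width: 0.0216
grip_force: 45.0
```

>>> step_arm --pt "0 0 0.4" --pt "0 0 0.8" --pt "0 0 1" --pt "0 0 1" --pt "0 0 0.8" --pt "0 0 0" --pt "0 0 0" --turn '[0,0,0,0,0,0,0]'

```text
time: 4.4
ee_pos: [0.3762, -0.2642, 0.1175]
eef_rot: [0.995, 0.102, 0.0, 0.0]
ft_force: [-0.8, 0.7, -2.3]
width: 0.0211
grip_force: 45.0
```

Run:
```python
from look import *
p,y,s=tcp(); print(s["time"],p,y,s["width"],s["grip_force"],s["ft_force"])
c=camera("wrist"); cv2.imwrite("pics/w3.png",c["image"][:,:,::-1])
```

```text
4.4 [ 0.37623816 -0.26423525  0.11749754] 11.764383261185708 0.021134684974684542 44.996241331100464 [-0.80561804  0.66361446 -2.25333397]
```

View pics/w3.png

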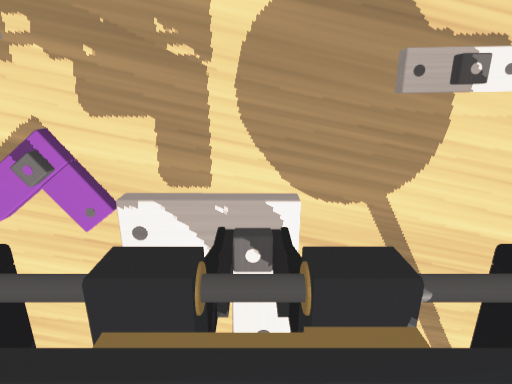

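>>> step_arm --pt "0.2 0.98 0" --pt "0.2 0.98 0" --pt "0.2 0.98 0" --pt "0.2 0.98 0" --pt "0.2 0.98 0" --pt "0.2 0.98 0" --pt "0.2 0.98 0" --pt "0.2 0.98 0" --pt "0.2 0.98 0" --pt "0.2 0.98 0" --turn '[0.59,0.59,0.59,0.59,0.59,0.59,0.59,0.59,0.59,0.59]'

```text
time: 5.45
ee_pos: [0.4267, -0.0171, 0.1176]
eef_rot: [0.896, 0.444, 0.0, 0.0]
ft_force: [1.5, -0.9, -2.2]
width: 0.0212
grip_force: 45.0
```

>>> step_arm --pt "0.2 0.98 0" --pt "0.2 0.98 0" --pt "0.2 0.98 0" --pt "0.2 0.98 0" --pt "0.2 0.98 0" --pt "0.2 0.98 0" --pt "0.2 0.98 0" --pt "0.2 0.98 0" --pt "0.2 0.98 0" --pt "0.2 0.98 0" --turn '[0.59,0.59,0.59,0.59,0.59,0.59,0.59,0.59,0.59,0.59]'

```text
time: 6.45
ee_pos: [0.4762, 0.2279, 0.1175]
eef_rot: [0.687, 0.727, 0.0, -0.0]
ft_force: [0.5, -0.9, -2.6]
width: 0.0216
grip_force: 45.0
```

>>> step_arm --pt "0.2 0.98 0" --pt "0.2 0.98 0" --pt "0.2 0.98 0" --pt "0.2 0.98 0" --pt "0.2 0.98 0" --pt "0.2 0.98 0" --pt "0.2 0.98 0" --pt "0.2 0.98 0" --pt "0.2 0.98 0" --pt "0.2 0.98 0" --pt "0 0 0" --pt "0 0 0" --turn '[0.59,0.59,0.59,0.59,0.59,0.59,0.59,0.59,0.59,0.59,0,0]'

```text
time: 7.65
ee_pos: [0.5253, 0.4719, 0.117]
eef_rot: [0.394, 0.919, -0.0, -0.001]
ft_force: [-0.2, 0.2, -1.6]
width: 0.0213
grip_force: 45.0
```

```bash
cat > go.py <<'E'
# usage: go.py x_mm y_mm yaw_deg -> units to go from here
from look import *
x,y,a=map(float,sys.argv[1:4]); p,yaw,s=tcp(); d=(a-yaw+180)%360-180
print("t",s["time"],"tcp",np.round(p*1e3,1),round(yaw,2),"width",s["width"],"F",np.round(s["ft_force"],1),"j7",s["joint_positions"][6])
print("units dx,dy",np.round([(x-p[0]*1e3)/25,(y-p[1]*1e3)/25],3),"turn",round(np.radians(d)/.12,3),"z units to .0",p[2]/.025)
E
python3 go.py 528.7 471 134.16
python3 - <<'E'
from look import *
c=camera("top"); cv2.imwrite("pics/t2.png",cv2.resize(c["image"][120:270,60:260][:,:,::-1],(800,600),interpolation=cv2.INTER_CUBIC))
E
```

```text
t 7.65 tcp [525.3 471.9 117. ] 133.55 width 0.02134727593812062 F [-0.2  0.2 -1.6] j7 -0.3681240650334607
units dx,dy [ 0.136 -0.037] turn 0.089 z units to .0 4.678719044485931
```

View pics/t2.png

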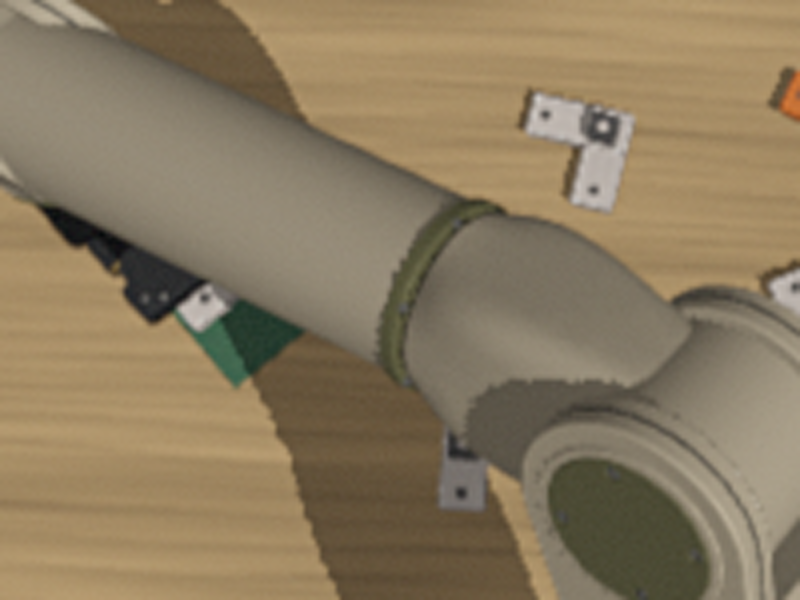

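The arm hides the mat in the top view; the bracket's arm end shows at crop (205,300), over the mat. I lower and release, then check with the arm clear.

>>> step_arm --pt "0.14 -0.04 -1" --pt "0 0 -1" --pt "0 0 -0.8" --pt "0 0 -0.5" --pt "0 0 -0.3" --pt "0 0 0" --pt "0 0 0" --turn '[0.09,0,0,0,0,0,0]'

```text
time: 8.4
ee_pos: [0.5302, 0.4702, 0.0285]
eef_rot: [0.39, 0.921, 0.001, 0.0]
ft_force: [-0.3, -0.4, -1.8]
width: 0.0216
grip_force: 45.0
```

```bash
python3 go.py 528.7 471 134.16
```

```text
t 8.4 tcp [530.2 470.2  28.5] 134.08 width 0.021561896319051168 F [-0.3 -0.4 -1.8] j7 -0.38895290933797555
units dx,dy [-0.059  0.031] turn 0.012 z units to .0 1.141399278126226
```

>>> step_arm --pt "-0.04 0.03 -0.12" --pt "0 0 -0.1" --pt "0 0 -0.04" --pt "0 0 0" --turn '[0,0,0,0]'

```text
time: 8.8
ee_pos: [0.5289, 0.4708, 0.0218]
eef_rot: [0.39, 0.921, 0.0, 0.0]
ft_force: [-2.9, -1.2, 3.4]
width: 0.0214
grip_force: 45.0
```

>>> step_arm --pt "0 0 0" --pt "0 0 0" --pt "0 0 0" --turn '[0,0,0]' --grip 0.35

```text
time: 9.1
ee_pos: [0.5291, 0.4705, 0.0211]
eef_rot: [0.39, 0.921, 0.0, 0.0]
ft_force: [0.2, -0.5, 0.5]
width: 0.038
grip_force: 0.0
```

>>> step_arm --pt "0 0 0.6" --pt "0 0 1" --pt "0 -0.3 1" --pt "0 -1 1" --pt "0 -1 0.3" --pt "0 -1 0" --pt "0 -1 0" --pt "0 -1 0" --pt "0 -1 0" --pt "0 -1 0" --pt "0 -1 0" --pt "0 -1 0" --turn '[0,0,0,-0.2,-0.3,-0.3,-0.3,-0.3,-0.3,-0.3,-0.3,-0.3]'

```text
time: 10.3
ee_pos: [0.529, 0.2373, 0.1197]
eef_rot: [0.529, 0.849, 0.0, 0.0]
ft_force: [-0.1, -0.6, -0.7]
width: 0.0568
grip_force: 0.0
```

>>> step_arm --pt "-0.4 -1 0" --pt "-0.4 -1 0" --pt "-0.4 -1 0" --pt "-0.4 -1 0" --pt "-0.4 -1 0" --pt "0 -1 0" --pt "0 -1 0" --pt "0 -1 0" --pt "0 -1 0" --pt "0 0 0" --pt "0 0 0" --turn '[0,0,0,0,0,0,0,0,0,0,0]'

```text
time: 11.4
ee_pos: [0.4792, 0.0131, 0.1194]
eef_rot: [0.529, 0.849, 0.0, 0.001]
ft_force: [0.1, 0.5, 0.3]
width: 0.0564
grip_force: 0.0
```

```bash
cat > chk.py <<'E'
# chk.py i base z0_mm : fit bracket i lying at z0 near its target, and report its centre/yaw error to the mat
from look import *
i=int(sys.argv[1]); z0=float(sys.argv[2])/1e3; mat=np.array([.5292,.4361,np.radians(-135.84)])
yaw=mat[2]+(0 if i%2 else np.pi); e=place((0,0,yaw),[(mid(i),mid(i))])[0]; T=np.array([mat[0]-e[0],mat[1]-e[1],yaw])
c=camera("top"); pickle.dump(c,open("tc.pkl","wb")); im=c["image"]
mk=amask(c,T,i,.15); b=fit(c,i,T,mk,z0); ctr=place(b[0],[(mid(i),mid(i))])[0]
loc=place((0,0,-mat[2]),[ctr-mat[:2]])[0]
print("mask",mk.sum(),"res",round(b[1],4),"origin",np.round(b[0][:2]*1e3,1),"yaw",round(np.degrees(b[0][2]),2),"target",np.round(T[:2]*1e3,1))
print("centre err world mm",np.round((ctr-mat[:2])*1e3,1),"mat axes",np.round(loc*1e3,1),"yaw err deg",round(np.degrees(b[0][2]-T[2]),2))
cv2.imwrite(f"pics/chk{i}_{int(read_state()['time']*100)}.png",cv2.resize(im[135:235,70:190][:,:,::-1],(720,600),interpolation=cv2.INTER_CUBIC))
p,y,s=tcp(); print(s["time"],p,y,"width",s["width"],sorted(__import__("glob").glob(f"pics/chk{i}_*"))[-1])
E
python3 chk.py 1 4
```

```text
mask 827 res 0.0162 origin [531.3 471.2] yaw -136.18 target [529.7 471.5]
centre err world mm [ 1.4 -0.2] mat axes [-0.8  1.1] yaw err deg -0.34
11.45 [0.47909726 0.01382809 0.11924011] 116.24595105301466 width 0.0564133042916279 pics/chk1_1145.png
```

View pics/chk1_1145.png

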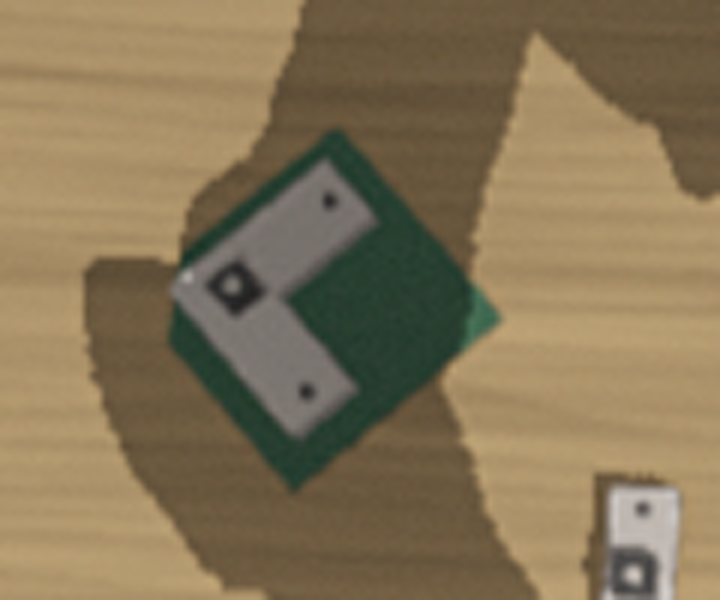

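```bash
python3 - <<'E'
from look import *
p,y,s=tcp();po=pickle.load(open("poses.pkl","rb"))
c=camera("wrist"); pose=po[2]
mk=amask(c,pose,2); b=fit(c,2,pose,mk); print(mk.sum(),np.round(b[0][:2]*1e3,1),np.degrees(b[0][2]),b[1])
c=camera("top"); b=fit(c,1,[.5313,.4712,np.radians(-136.2)],amask(c,[.5313,.4712,np.radians(-136.2)],1,.15),.004);print(b)
E
python3 go.py 471 -10.2 114.5
```

```text
6507 [468.7 -10.9] 24.348169195833655 0.010191860485086631
(array([ 0.53101654,  0.47102619, -2.37843935]), np.float64(0.016770791008961096))
t 11.55 tcp [479.   14.2 119. ] 116.31 width 0.05669936143072439 F [-0.4  0.9 -0.2] j7 0.17972675305741612
units dx,dy [-0.321 -0.978] turn -0.263 z units to .0 4.760112830806866
```

The check picture shows bracket_1 lying square on the mat, elbow at (175,285) over the cut-off corner. I cross-check the mat's pose in the new picture with both objects rendered.

Run:
```python
from look import *
import h
for f in("top.pkl","tc.pkl"):
  c=pickle.load(open(f,"rb")); P,ok=cloud(c); H=cv2.cvtColor(c["image"],cv2.COLOR_RGB2HSV)
  rg=np.hypot(P[...,0]-.528,P[...,1]-.435)<.12
  I=c["image"].astype(int); G=I[...,1]-I[...,0]
  rr=render(c,1,[.5312,.4711,np.radians(-136.2)],.004,G.shape)>0.02
  rr=cv2.dilate(rr.astype(np.uint8),np.ones((3,3)))>0 if f=="tc.pkl" else rr&False
  for th in(4,10):
    g=rg&(G>th)&~rr
    # fit with bracket area ignored
    m=cv2.GaussianBlur(g.astype(float),(0,0),.8); W=~rr
    def cost(v): return np.sum(((cv2.GaussianBlur(render(c,"mat",[v[0]/1e3,v[1]/1e3,v[2]/60],0,m.shape)*W,(0,0),.8)-m))**2)
    v=np.array([529.,436,np.radians(-135.8)*60]); 
    r=h.minimize(cost,v,method="Nelder-Mead",options=dict(initial_simplex=np.vstack([v]+[v+4*e for e in np.eye(3)]),xatol=.02,fatol=.02))
    print(f,th,g.sum(),np.round(r.x[:2],1),np.degrees(r.x[2]/60),r.fun/m.sum())
```

```text
top.pkl 4 1849 [529.1 436.1] -135.72862959955313 0.005445684936844425
top.pkl 10 1829 [529.1 436.1] -135.9533745922031 0.008632165489087356
tc.pkl 4 834 [528.7 436.1] -136.1875603887571 0.016538706142560932
tc.pkl 10 808 [528.7 435.8] -135.55026519031932 0.029184119229104393
```

>>> step_arm --pt "-0.2 -0.5 0" --pt "-0.2 -0.5 0" --pt "0 0 -1" --pt "0 0 -1" --pt "0 0 -0.8" --pt "0 0 -0.5" --pt "0 0 -0.3" --pt "0 0 -0.2" --pt "0 0 0" --turn '[-0.14,-0.14,0,0,0,0,0,0,0]'

```text
time: 12.45
ee_pos: [0.4689, -0.0121, 0.0236]
eef_rot: [0.543, 0.84, 0.0, -0.0]
ft_force: [0.5, -0.5, -0.6]
width: 0.0564
grip_force: 0.0
```

```bash
python3 go.py 468.9 -10.8 114.4
```

```text
t 12.45 tcp [468.9 -12.1  23.6] 114.27 width 0.05638474740754719 F [ 0.5 -0.5 -0.6] j7 0.08398967589905368
units dx,dy [-0.001  0.052] turn 0.018 z units to .0 0.9428094917045078
```

>>> step_arm --pt "0 0.04 -0.24" --pt "0 0 0" --turn '[0,0]'

```text
time: 12.65
ee_pos: [0.4689, -0.0109, 0.0174]
eef_rot: [0.543, 0.84, 0.0, 0.0]
ft_force: [0.9, -0.7, 0.2]
width: 0.0566
grip_force: 0.0
```

>>> step_arm --pt "0 0 0" --pt "0 0 0" --pt "0 0 0" --pt "0 0 0" --pt "0 0 0" --pt "0 0 0" --turn '[0,0,0,0,0,0]' --grip 1

```text
time: 13.25
ee_pos: [0.469, -0.011, 0.0176]
eef_rot: [0.543, 0.84, 0.0, 0.0]
ft_force: [-0.4, -0.2, 0.1]
width: 0.0217
grip_force: 45.0
```

>>> step_arm --pt "0 0 0.4" --pt "0 0 0.8" --pt "0 0 1" --pt "0 0 1" --pt "0 0 0.8" --pt "0 0 0" --pt "0 0 0" --turn '[0,0,0,0,0,0,0]'

```text
time: 13.95
ee_pos: [0.4687, -0.0112, 0.1175]
eef_rot: [0.543, 0.84, -0.0, 0.0]
ft_force: [-0.2, -0.4, -1.9]
width: 0.0209
grip_force: 45.0
```

```bash
python3 - <<'E'
import numpy as np
# targets (top frame centre 530.2,436; yaw -136) -> TCP frame with d=(-2.3,-.6)
for i,m in((2,23),(3,21),(4,17)):
    yaw=-136+(180 if i%2==0 else 0); a=np.radians(yaw+45); r=m*2**.5
    print(i,yaw,530.2-2.3-r*np.cos(a),436-.6-r*np.sin(a))
E
python3 go.py 528.3 402.9 134
```

```text
2 44 527.3323271127681 402.8780420716541
3 -136 528.4183100274728 465.0939615867506
4 44 527.480415692046 411.36203109644
t 13.95 tcp [468.7 -11.2 117.5] 114.26 width 0.020918208395228188 F [-0.2 -0.4 -1.9] j7 0.2169307048955666
units dx,dy [ 2.382 16.565] turn 2.87 z units to .0 4.698171296685919
```

>>> step_arm --pt "0.13 0.92 0" --pt "0.13 0.92 0" --pt "0.13 0.92 0" --pt "0.13 0.92 0" --pt "0.13 0.92 0" --pt "0.13 0.92 0" --pt "0.13 0.92 0" --pt "0.13 0.92 0" --pt "0.13 0.92 0" --turn '[0.16,0.16,0.16,0.16,0.16,0.16,0.16,0.16,0.16]'

```text
time: 14.85
ee_pos: [0.4973, 0.1966, 0.1159]
eef_rot: [0.468, 0.884, -0.001, -0.001]
ft_force: [-0.2, 0.3, -2.0]
width: 0.0214
grip_force: 45.0
```

>>> step_arm --pt "0.13 0.92 0" --pt "0.13 0.92 0" --pt "0.13 0.92 0" --pt "0.13 0.92 0" --pt "0.13 0.92 0" --pt "0.13 0.92 0" --pt "0.13 0.92 0" --pt "0.13 0.92 0" --pt "0.13 0.92 0" --pt "0 0 0" --pt "0 0 0" --turn '[0.16,0.16,0.16,0.16,0.16,0.16,0.16,0.16,0.16,0,0]'

```text
time: 15.95
ee_pos: [0.5264, 0.403, 0.1157]
eef_rot: [0.39, 0.921, -0.001, -0.001]
ft_force: [0.9, -0.2, -3.2]
width: 0.0215
grip_force: 45.0
```

```bash
python3 go.py 527.3 402.9 134
```

```text
t 15.95 tcp [526.4 403.  115.7] 134.15 width 0.021541547863520135 F [ 0.9 -0.2 -3.2] j7 -0.29792590087873055
units dx,dy [ 0.036 -0.004] turn -0.022 z units to .0 4.62640951566281
```

>>> step_arm --pt "0.04 0 -0.8" --pt "0 0 -0.9" --pt "0 0 -0.6" --pt "0 0 -0.4" --pt "0 0 -0.25" --pt "0 0 0" --pt "0 0 0" --turn '[-0.02,0,0,0,0,0,0]'

```text
time: 16.65
ee_pos: [0.5286, 0.4033, 0.0445]
eef_rot: [0.391, 0.92, 0.0, 0.0]
ft_force: [0.3, 0.5, -1.3]
width: 0.0217
grip_force: 45.0
```

```bash
python3 go.py 527.3 402.9 134
```

```text
t 16.65 tcp [528.6 403.3  44.5] 133.94 width 0.021682797144824097 F [ 0.3  0.5 -1.3] j7 -0.3345743385970886
units dx,dy [-0.054 -0.015] turn 0.009 z units to .0 1.780201315198008
```

>>> step_arm --pt "-0.05 -0.01 -0.15" --pt "0 0 -0.1" --pt "0 0 -0.07" --pt "0 0 0" --turn '[0,0,0,0]'

```text
time: 17.05
ee_pos: [0.5271, 0.4028, 0.0367]
eef_rot: [0.391, 0.92, -0.0, 0.0]
ft_force: [-3.0, -3.6, 6.2]
width: 0.0215
grip_force: 45.0
```

>>> step_arm --pt "0 0 0" --pt "0 0 0" --turn '[0,0]'

```text
time: 17.25
ee_pos: [0.5272, 0.4028, 0.0367]
eef_rot: [0.391, 0.92, -0.0, 0.0]
ft_force: [-3.4, -3.0, 4.8]
width: 0.0212
grip_force: 45.0
```

>>> step_arm --pt "0 0 0" --pt "0 0 0" --pt "0 0 0" --turn '[0,0,0]' --grip 0.35

```text
time: 17.55
ee_pos: [0.5273, 0.4029, 0.0359]
eef_rot: [0.391, 0.92, 0.0, 0.0]
ft_force: [0.3, -0.7, -0.3]
width: 0.0379
grip_force: 0.0
```

>>> step_arm --pt "0 0 0.6" --pt "0 0 1" --pt "0 0 1" --pt "0 0 1" --pt "0 0 0" --turn '[0,0,0,0,0]'

```text
time: 18.05
ee_pos: [0.5283, 0.4046, 0.1309]
eef_rot: [0.391, 0.92, 0.003, 0.001]
ft_force: [0.3, -0.4, -0.0]
width: 0.0564
grip_force: 0.0
```

>>> step_arm --pt "0.46 -0.95 0" --pt "0.46 -0.95 0" --pt "0.46 -0.95 0" --pt "0.46 -0.95 0" --pt "0.46 -0.95 0" --pt "0.46 -0.95 0" --pt "0.46 -0.95 0" --pt "0.46 -0.95 0" --pt "0.46 -0.95 0" --pt "0.46 -0.95 0" --pt "0 0 0" --pt "0 0 0" --turn '[-0.79,-0.79,-0.79,-0.79,-0.79,-0.79,-0.79,-0.79,-0.79,-0.79,0,0]'

```text
time: 19.25
ee_pos: [0.6421, 0.165, 0.1259]
eef_rot: [0.768, 0.64, 0.0, -0.0]
ft_force: [0.7, 0.8, -0.4]
width: 0.0568
grip_force: 0.0
```

```bash
python3 chk.py 2 19
python3 - <<'E'
from look import *
p,y,s=tcp();po=pickle.load(open("poses.pkl","rb"))
c=camera("wrist"); pose=po[3]
mk=amask(c,pose,3); b=fit(c,3,pose,mk); print(mk.sum(),np.round(b[0][:2]*1e3,1),np.degrees(b[0][2]),b[1])
E
python3 go.py 643.5 164.7 79.9
```

```text
mask 1124 res 0.3588 origin [527.1 405.9] yaw 45.11 target [528.7 403.6]
centre err world mm [-2.2  2.4] mat axes [-0.1 -3.2] yaw err deg 0.95
19.3 [0.64170252 0.16619759 0.12604176] 79.73549204827926 width 0.05655933246137811 pics/chk2_1930.png
4972 [642.9 163. ] 79.89281910008931 0.009649345501743243
t 19.35 tcp [641.5 166.7 126.1] 79.78 width 0.0561214638704195 F [ 0.1  0.3 -0.5] j7 -0.7610427542557897
units dx,dy [ 0.078 -0.079] turn 0.018 z units to .0 5.042134615488654
```

```bash
python3 - <<'E'
s=open('h.py').read()
s=s.replace("mask,z0=0.):","mask,z0=0.,fixed=()):").replace("    q0=place(p0","    F=np.max([np.zeros(m.shape)]+[render(c,*f,m.shape) for f in fixed],axis=0)\n    q0=place(p0")
s=s.replace("GaussianBlur(render(c,i,tp(v*1e-3*np.array([1,1,1e3])),z0,m.shape),","GaussianBlur(np.maximum(F,render(c,i,tp(v*1e-3*np.array([1,1,1e3])),z0,m.shape)),")
open('h.py','w').write(s)
s=open('chk.py').read()
s=s.replace('c=camera("top"); pickle','FX=eval(open("fixed.txt").read())\nc=camera("top") if len(sys.argv)<4 else pickle.load(open("tc.pkl","rb")); pickle').replace("fit(c,i,T,mk,z0)","fit(c,i,T,mk,z0,FX)")
open('chk.py','w').write(s)
open('fixed.txt','w').write("[(1,[.5312,.4711,np.radians(-136.2)],.004)]")
E
python3 chk.py 2 19 old
```

```text
mask 1124 res 0.0166 origin [530.1 403.4] yaw 45.94 target [528.7 403.6]
centre err world mm [ 0.3 -0.2] mat axes [-0.1  0.4] yaw err deg 1.78
19.35 [0.64153967 0.16667987 0.12605337] 79.77776085569232 width 0.0561214638704195 pics/chk2_1935.png
```

View pics/chk2_1930.png

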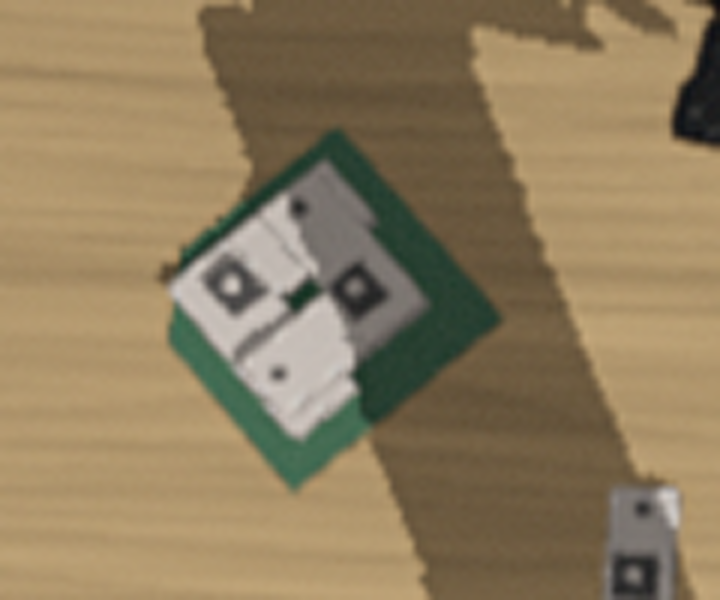

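Bracket_2 lies level with its elbow at (430,305) over the open corner, centred to about 1 mm. Now bracket_3.

>>> step_arm --pt "0.06 -0.11 -1" --pt "0 0 -1" --pt "0 0 -1" --pt "0 0 -0.6" --pt "0 0 -0.3" --pt "0 0 -0.2" --pt "0 0 0" --pt "0 0 0" --turn '[0.01,0,0,0,0,0,0,0]'

```text
time: 20.15
ee_pos: [0.6442, 0.1629, 0.0243]
eef_rot: [0.768, 0.641, 0.001, 0.0]
ft_force: [1.0, 0.7, 0.4]
width: 0.0567
grip_force: 0.0
```

```bash
python3 go.py 643.1 163.7 79.9
```

```text
t 20.15 tcp [644.2 162.9  24.3] 79.71 width 0.05673714563704006 F [1.  0.7 0.4] j7 -0.8018585323365793
units dx,dy [-0.043  0.033] turn 0.028 z units to .0 0.9722437637869724
```

>>> step_arm --pt "-0.04 0.03 -0.26" --pt "0 0 0" --turn '[0.02,0]'

```text
time: 20.35
ee_pos: [0.6423, 0.1632, 0.0164]
eef_rot: [0.767, 0.642, -0.0, -0.0]
ft_force: [-0.8, 0.5, 0.2]
width: 0.0562
grip_force: 0.0
```

>>> step_arm --pt "0 0 0" --pt "0 0 0" --pt "0 0 0" --pt "0 0 0" --pt "0 0 0" --pt "0 0 0" --turn '[0,0,0,0,0,0]' --grip 1

```text
time: 20.95
ee_pos: [0.6427, 0.1632, 0.0169]
eef_rot: [0.767, 0.642, 0.0, 0.0]
ft_force: [0.5, -0.2, -0.1]
width: 0.0215
grip_force: 45.0
```

>>> step_arm --pt "0 0 0.4" --pt "0 0 0.8" --pt "0 0 1" --pt "0 0 1" --pt "0 0 0.8" --pt "0 0 0" --pt "0 0 0" --turn '[0,0,0,0,0,0,0]'

```text
time: 21.65
ee_pos: [0.6426, 0.1632, 0.1169]
eef_rot: [0.767, 0.642, 0.0, 0.0]
ft_force: [-0.8, -0.1, -1.9]
width: 0.0217
grip_force: 45.0
```

```bash
python3 go.py 528.4 465.1 44
```

```text
t 21.65 tcp [642.6 163.2 116.9] 79.84 width 0.02168922822098933 F [-0.8 -0.1 -1.9] j7 -0.7589835981091166
units dx,dy [-4.569 12.076] turn -5.212 z units to .0 4.677491138798957
```

>>> step_arm --pt "-0.19 0.5 0" --pt "-0.19 0.5 0" --pt "-0.19 0.5 0" --pt "-0.19 0.5 0" --pt "-0.19 0.5 0" --pt "-0.19 0.5 0" --pt "-0.19 0.5 0" --pt "-0.19 0.5 0" --pt "-0.19 0.5 0" --pt "-0.19 0.5 0" --pt "-0.19 0.5 0" --pt "-0.19 0.5 0" --turn '[0.87,0.87,0.87,0.87,0.87,0.87,0.87,0.87,0.87,0.87,0.87,0.87]'

```text
time: 22.85
ee_pos: [0.5848, 0.3133, 0.1153]
eef_rot: [0.243, 0.97, -0.001, -0.001]
ft_force: [0.4, 0.1, -2.1]
width: 0.0216
grip_force: 45.0
```

>>> step_arm --pt "-0.19 0.5 0" --pt "-0.19 0.5 0" --pt "-0.19 0.5 0" --pt "-0.19 0.5 0" --pt "-0.19 0.5 0" --pt "-0.19 0.5 0" --pt "-0.19 0.5 0" --pt "-0.19 0.5 0" --pt "-0.19 0.5 0" --pt "-0.19 0.5 0" --pt "-0.19 0.5 0" --pt "-0.19 0.5 0" --turn '[0.87,0.87,0.87,0.87,0.87,0.87,0.87,0.87,0.87,0.87,0.87,0.87]'

```text
time: 24.05
ee_pos: [0.528, 0.4633, 0.1152]
eef_rot: [-0.372, 0.928, -0.0, -0.001]
ft_force: [0.4, 0.6, -1.5]
width: 0.0215
grip_force: 45.0
```

>>> step_arm --pt "0 0 0" --pt "0 0 0" --turn '[0.08,0]'

```text
time: 24.25
ee_pos: [0.5284, 0.4628, 0.1157]
eef_rot: [-0.373, 0.928, -0.0, -0.001]
ft_force: [0.8, -0.5, -1.4]
width: 0.0215
grip_force: 45.0
```

```bash
python3 go.py 528.4 465.1 224
```

```text
t 24.25 tcp [528.4 462.8 115.7] 223.83 width 0.021518031244884 F [ 0.8 -0.5 -1.4] j7 1.1193623778993127
units dx,dy [-0.001  0.092] turn 0.024 z units to .0 4.627821465690644
```

>>> step_arm --pt "0 0.09 -0.7" --pt "0 0 -0.7" --pt "0 0 -0.5" --pt "0 0 -0.3" --pt "0 0 -0.1" --pt "0 0 0" --pt "0 0 0" --turn '[0.02,0,0,0,0,0,0]'

```text
time: 24.95
ee_pos: [0.5288, 0.4658, 0.06]
eef_rot: [-0.375, 0.927, 0.0, 0.0]
ft_force: [-0.5, -0.8, -1.0]
width: 0.0217
grip_force: 45.0
```

```bash
python3 go.py 528.4 465.1 224
```

```text
t 24.95 tcp [528.8 465.8  60. ] 224.08 width 0.021744297708395862 F [-0.5 -0.8 -1. ] j7 1.0984345528769566
units dx,dy [-0.015 -0.03 ] turn -0.012 z units to .0 2.399671848020165
```

>>> step_arm --pt "-0.02 -0.03 -0.18" --pt "0 0 -0.1" --pt "0 0 -0.09" --pt "0 0 0" --pt "0 0 0" --turn '[0,0,0,0,0]'

```text
time: 25.45
ee_pos: [0.5282, 0.4648, 0.0508]
eef_rot: [-0.375, 0.927, -0.0, 0.0]
ft_force: [-0.6, -2.7, 5.2]
width: 0.0219
grip_force: 45.0
```

```bash
python3 go.py 528.4 465.1 224
```

```text
t 25.45 tcp [528.2 464.8  50.8] 224.08 width 0.02190328074194397 F [-0.6 -2.7  5.2] j7 1.0941837654832627
units dx,dy [0.007 0.01 ] turn -0.012 z units to .0 2.032367642145504
```

>>> step_arm --pt "0 0 0" --pt "0 0 0" --pt "0 0 0" --turn '[0,0,0]' --grip 0.35

```text
time: 25.75
ee_pos: [0.5281, 0.4648, 0.0499]
eef_rot: [-0.375, 0.927, 0.0, -0.0]
ft_force: [0.5, -0.2, -0.0]
width: 0.0379
grip_force: 0.0
```

>>> step_arm --pt "0 0 0.6" --pt "0 0 1" --pt "0 0 1" --pt "0 0 0.6" --pt "0.2 -0.96 0" --pt "0.2 -0.96 0" --pt "0.2 -0.96 0" --pt "0.2 -0.96 0" --turn '[0,0,0,0,-0.17,-0.17,-0.17,-0.17]'

```text
time: 26.55
ee_pos: [0.5483, 0.3678, 0.1305]
eef_rot: [-0.337, 0.942, -0.0, 0.0]
ft_force: [0.1, -0.4, -0.8]
width: 0.0563
grip_force: 0.0
```

>>> step_arm --pt "0.2 -0.96 0" --pt "0.2 -0.96 0" --pt "0.2 -0.96 0" --pt "0.2 -0.96 0" --pt "0.2 -0.96 0" --pt "0.2 -0.96 0" --pt "0.2 -0.96 0" --pt "0.2 -0.96 0" --pt "0.2 -0.96 0" --pt "0.2 -0.96 0" --pt "0.2 -0.96 0" --pt "0.2 -0.96 0" --turn '[-0.17,-0.17,-0.17,-0.17,-0.17,-0.17,-0.17,-0.17,-0.17,-0.17,-0.17,-0.17]'

```text
time: 27.75
ee_pos: [0.6083, 0.0797, 0.1305]
eef_rot: [-0.219, 0.976, -0.0, 0.0]
ft_force: [0.7, 0.3, 0.1]
width: 0.0565
grip_force: 0.0
```

>>> step_arm --pt "0.2 -0.96 0" --pt "0.2 -0.96 0" --pt "0.2 -0.96 0" --pt "0.2 -0.96 0" --pt "0.2 -0.96 0" --pt "0.2 -0.96 0" --pt "0.2 -0.96 0" --pt "0.2 -0.96 0" --pt "0.2 -0.96 0" --pt "0.2 -0.96 0" --pt "0 0 0" --pt "0 0 0" --turn '[-0.17,-0.17,-0.17,-0.17,-0.17,-0.17,-0.17,-0.17,-0.17,-0.17,0,0]'

```text
time: 28.95
ee_pos: [0.6583, -0.1602, 0.1298]
eef_rot: [-0.118, 0.993, 0.0, -0.0]
ft_force: [-0.6, 0.5, 0.4]
width: 0.0567
grip_force: 0.0
```

```bash
echo "[(1,[.5312,.4711,np.radians(-136.2)],.004),(2,[.5297,.4035,np.radians(44.3)],.019)]">fixed.txt; python3 chk.py 3 34
python3 - <<'E'
from look import *
p,y,s=tcp();po=pickle.load(open("poses.pkl","rb"))
c=camera("wrist"); pose=po[4]
mk=amask(c,pose,4); b=fit(c,4,pose,mk); print(mk.sum(),np.round(b[0][:2]*1e3,1),np.degrees(b[0][2]),b[1])
E
python3 go.py 657.4 -158.5 193.8; ls pics/chk3*
```

```text
mask 1121 res 0.0125 origin [534.1 463.9] yaw -135.53 target [529.6 465.8]
centre err world mm [ 4.6 -1.9] mat axes [-2.   4.6] yaw err deg 0.31
29.0 [ 0.6582099  -0.15897389  0.13001053] 193.70860338318164 width 0.056561461058668196 pics/chk3_2900.png
3777 [ 657.1 -159. ] 192.31158312330368 0.011008131786981757
t 29.05 tcp [ 658.2 -158.4  130.1] 193.76 width 0.05650370731557103 F [ 0.1 -0.3 -0.3] j7 1.5646473321510626
units dx,dy [-0.032 -0.004] turn 0.006 z units to .0 5.204940413349948
pics/chk3_2900.png
```

Run:
```python
from look import *
c=pickle.load(open("tc.pkl","rb")); im=c["image"][:,:,::-1]; r0,c0,k=145,80,8
a=cv2.resize(im[r0:r0+74,c0:c0+90],None,fx=k,fy=k,interpolation=cv2.INTER_CUBIC)
def line(pts,z,col):
    q=proj(c,np.c_[pts,np.full(len(pts),z)]); q=((q-[c0,r0]+.5)*k-.5).astype(int); cv2.polylines(a,[q],True,col,1)
sq=np.array([(-11,-11),(11,-11),(11,11),(-11,11)])/1e3
for i,p,z,col in((1,[.5312,.4711,np.radians(-136.2)],.004,(0,255,255)),(2,[.5297,.4035,np.radians(44.2)],.019,(255,0,255)),(3,[.5305,.4654,np.radians(-136)],.034,(0,0,255))):
    line(place(p,outline(i)[0]),z+.015,col); line(place(p,sq),z+.028,col)
cv2.imwrite("pics/ov3.png",a)
```

```text
(no output)
```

View pics/ov3.png

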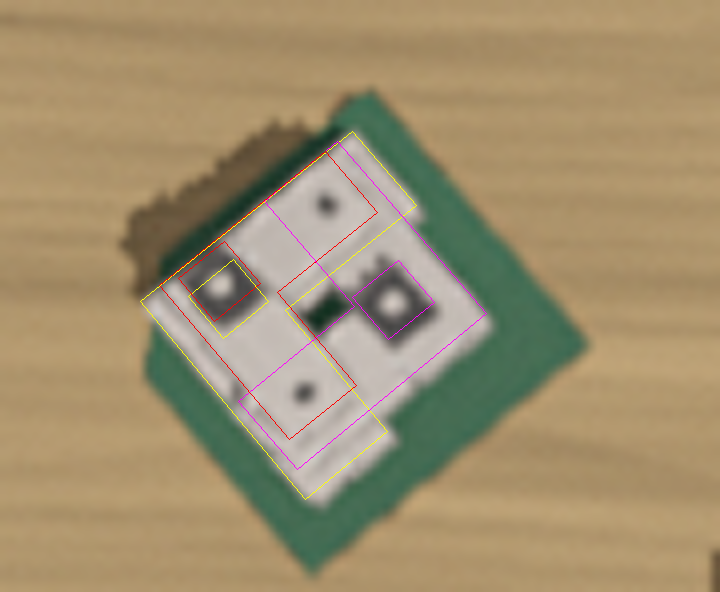

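The overlay shows bracket_3 on its expected outline. Its block at (222,287) against the expected (220,282), and its holes, put it about 2 mm off in -x, which is fine. Edges beyond the outlines are the visible side faces. Now bracket_4.

>>> step_arm --pt "-0.04 0 -1" --pt "0 0 -1" --pt "0 0 -1" --pt "0 0 -0.7" --pt "0 0 -0.4" --pt "0 0 -0.15" --pt "0 0 0" --pt "0 0 0" --turn '[-0.07,0,0,0,0,0,0,0]'

```text
time: 29.85
ee_pos: [0.6578, -0.1591, 0.0249]
eef_rot: [-0.115, 0.993, -0.0, 0.001]
ft_force: [0.5, 0.4, 0.0]
width: 0.0565
grip_force: 0.0
```

```bash
python3 go.py 657.3 -158.6 193.2
```

```text
t 29.85 tcp [ 657.8 -159.1   24.9] 193.22 width 0.05650781543825073 F [0.5 0.4 0. ] j7 1.5076475630837258
units dx,dy [-0.019  0.021] turn -0.002 z units to .0 0.9966317241769133
```

>>> step_arm --pt "-0.02 0.02 -0.29" --pt "0 0 0" --turn '[0,0]'

```text
time: 30.05
ee_pos: [0.6563, -0.1588, 0.016]
eef_rot: [-0.115, 0.993, -0.0, -0.0]
ft_force: [-1.5, 0.0, -0.5]
width: 0.0567
grip_force: 0.0
```

>>> step_arm --pt "0 0 0" --pt "0 0 0" --pt "0 0 0" --pt "0 0 0" --pt "0 0 0" --pt "0 0 0" --turn '[0,0,0,0,0,0]' --grip 1

```text
time: 30.65
ee_pos: [0.6567, -0.1587, 0.0166]
eef_rot: [-0.115, 0.993, 0.0, 0.0]
ft_force: [-0.2, -0.1, 0.6]
width: 0.0214
grip_force: 45.0
```

>>> step_arm --pt "0 0 0.4" --pt "0 0 0.8" --pt "0 0 1" --pt "0 0 1" --pt "0 0 1" --pt "0 0 0" --pt "0 0 0" --turn '[0,0,0,0,0,0,0]'

```text
time: 31.35
ee_pos: [0.657, -0.1587, 0.1231]
eef_rot: [-0.115, 0.993, -0.0, 0.001]
ft_force: [0.5, -0.5, -2.5]
width: 0.0211
grip_force: 45.0
```

```bash
python3 go.py 526.5 411.4 44
```

```text
t 31.35 tcp [ 657.  -158.7  123.1] 193.22 width 0.02111587757543506 F [ 0.5 -0.5 -2.5] j7 1.55207176154619
units dx,dy [-5.221 22.805] turn -21.703 z units to .0 4.922424985060612
```

>>> step_arm --pt "-0.22 0.95 0" --pt "-0.22 0.95 0" --pt "-0.22 0.95 0" --pt "-0.22 0.95 0" --pt "-0.22 0.95 0" --pt "-0.22 0.95 0" --pt "-0.22 0.95 0" --pt "-0.22 0.95 0" --pt "-0.22 0.95 0" --pt "-0.22 0.95 0" --pt "-0.22 0.95 0" --pt "-0.22 0.95 0" --turn '[-0.9,-0.9,-0.9,-0.9,-0.9,-0.9,-0.9,-0.9,-0.9,-0.9,-0.9,-0.9]'

```text
time: 32.55
ee_pos: [0.5898, 0.1269, 0.1209]
eef_rot: [0.51, 0.86, -0.0, -0.0]
ft_force: [0.0, 0.4, -2.0]
width: 0.0214
grip_force: 45.0
```

>>> step_arm --pt "-0.22 0.95 0" --pt "-0.22 0.95 0" --pt "-0.22 0.95 0" --pt "-0.22 0.95 0" --pt "-0.22 0.95 0" --pt "-0.22 0.95 0" --pt "-0.22 0.95 0" --pt "-0.22 0.95 0" --pt "-0.22 0.95 0" --pt "-0.22 0.95 0" --pt "-0.22 0.95 0" --pt "-0.22 0.95 0" --turn '[-0.9,-0.9,-0.9,-0.9,-0.9,-0.9,-0.9,-0.9,-0.9,-0.9,-0.9,-0.9]'

```text
time: 33.75
ee_pos: [0.5239, 0.4117, 0.1207]
eef_rot: [0.926, 0.378, -0.001, 0.0]
ft_force: [-0.5, 0.6, -1.2]
width: 0.0218
grip_force: 45.0
```

>>> step_arm --pt "0 0 0" --pt "0 0 0" --turn '[-0.1,0]'

```text
time: 33.95
ee_pos: [0.524, 0.4113, 0.1208]
eef_rot: [0.927, 0.376, -0.001, 0.0]
ft_force: [-0.1, -0.9, -2.2]
width: 0.0212
grip_force: 45.0
```

```bash
python3 go.py 526.5 411.4 44
```

```text
t 33.95 tcp [524.  411.3 120.8] 44.14 width 0.02121600914727891 F [-0.1 -0.9 -2.2] j7 -1.7929773624811074
units dx,dy [0.102 0.005] turn -0.02 z units to .0 4.832595441301174
```

>>> step_arm --pt "0.07 0 -0.6" --pt "0 0 -0.6" --pt "0 0 -0.4" --pt "0 0 -0.27" --pt "0 0 0" --pt "0 0 0" --turn '[-0.02,0,0,0,0,0]'

```text
time: 34.55
ee_pos: [0.5265, 0.4114, 0.075]
eef_rot: [0.928, 0.374, 0.0, -0.0]
ft_force: [-0.3, -0.8, -0.9]
width: 0.0217
grip_force: 45.0
```

```bash
python3 go.py 526.5 411.4 44
```

```text
t 34.55 tcp [526.5 411.4  75. ] 43.88 width 0.021689567937417557 F [-0.3 -0.8 -0.9] j7 -1.8143149314254634
units dx,dy [0.002 0.002] turn 0.017 z units to .0 2.998266168400373
```

>>> step_arm --pt "0 0 -0.18" --pt "0 0 -0.1" --pt "0 0 -0.08" --pt "0 0 -0.02" --pt "0 0 0" --turn '[0.02,0,0,0,0]'

```text
time: 35.05
ee_pos: [0.5264, 0.4112, 0.0656]
eef_rot: [0.927, 0.375, 0.0, 0.0]
ft_force: [-1.8, -2.3, 2.4]
width: 0.0213
grip_force: 45.0
```

```bash
python3 go.py 526.5 411.4 44
```

```text
t 35.05 tcp [526.4 411.2  65.6] 44.02 width 0.021298608292433678 F [-1.8 -2.3  2.4] j7 -1.8164739931245282
units dx,dy [0.004 0.006] turn -0.002 z units to .0 2.622870478275452
```

Contact at the expected height. I release, rise to z ≈ 0.15 and back off to look.

>>> step_arm --pt "0 0 0" --pt "0 0 0" --pt "0 0 0" --turn '[0,0,0]' --grip 0.35

```text
time: 35.35
ee_pos: [0.5265, 0.4114, 0.0653]
eef_rot: [0.927, 0.375, 0.0, -0.0]
ft_force: [0.6, -0.3, 0.5]
width: 0.038
grip_force: 0.0
```

>>> step_arm --pt "0 0 0.6" --pt "0 0 1" --pt "0 0 1" --pt "0 0 1" --pt "0.2 -1 0" --pt "0.2 -1 0" --pt "0.2 -1 0" --pt "0.2 -1 0" --pt "0.2 -1 0" --pt "0.2 -1 0" --pt "0.2 -1 0" --pt "0.2 -1 0" --turn '[0,0,0,0,0,0,0,0,0,0,0,0]'

```text
time: 36.55
ee_pos: [0.5667, 0.2105, 0.1566]
eef_rot: [0.927, 0.375, 0.001, 0.0]
ft_force: [0.2, -0.6, 0.3]
width: 0.0566
grip_force: 0.0
```

>>> step_arm --pt "0 -1 0" --pt "0 -1 0" --pt "0 -1 0" --pt "0 -1 0" --pt "0 -1 0" --pt "0 -1 0" --pt "0 -1 0" --pt "0 -1 0" --pt "0 0 0" --pt "0 0 0" --turn '[0,0,0,0,0,0,0,0,0,0]'

```text
time: 37.55
ee_pos: [0.5667, 0.0113, 0.1563]
eef_rot: [0.927, 0.374, 0.001, 0.0]
ft_force: [0.9, 0.5, 0.6]
width: 0.0563
grip_force: 0.0
```

Run:
```python
from look import *
c=camera("top"); pickle.dump(c,open("tc4.pkl","wb")); im=c["image"][:,:,::-1]; r0,c0,k=145,80,8
a=cv2.resize(im[r0:r0+74,c0:c0+90],None,fx=k,fy=k,interpolation=cv2.INTER_CUBIC)
def line(pts,z,col):
    q=proj(c,np.c_[pts,np.full(len(pts),z)]); q=((q-[c0,r0]+.5)*k-.5).astype(int); cv2.polylines(a,[q],True,col,1)
sq=np.array([(-11,-11),(11,-11),(11,11),(-11,11)])/1e3
for i,p,z,col in((1,[.5312,.4711,np.radians(-136.2)],.004,(0,255,255)),(4,[.5285,.4118,np.radians(44)],.049,(0,0,255))):
    line(place(p,outline(i)[0]),z+.015,col); line(place(p,sq),z+.028,col)
cv2.imwrite("pics/ov4.png",a)
P,ok=cloud(c); 
for i,p,z in((3,[.529,.4654,np.radians(-136)],.049),(4,[.5285,.4118,np.radians(44)],.064)):
    lo,hi,w=BR[i]; 
    for e in((hi-12,lo+w/2),(lo+w/2,hi-12)):
        g=place(p,[np.array(e)/1e3])[0]; u,v=proj(c,[*g,z])[0].astype(int); print(i,"arm top z",np.median(P[v-1:v+2,u-1:u+2,2]),"expect",z)
s=camera("scene"); cv2.imwrite("pics/s4.png",cv2.resize(s["image"][255:355,340:460][:,:,::-1],(720,600),interpolation=cv2.INTER_CUBIC))
```

```text
3 arm top z 0.06535587227098157 expect 0.049
3 arm top z 0.06408299515943469 expect 0.049
4 arm top z 0.06343301926738416 expect 0.064
4 arm top z 0.06603305135823757 expect 0.064
```

View pics/ov4.png

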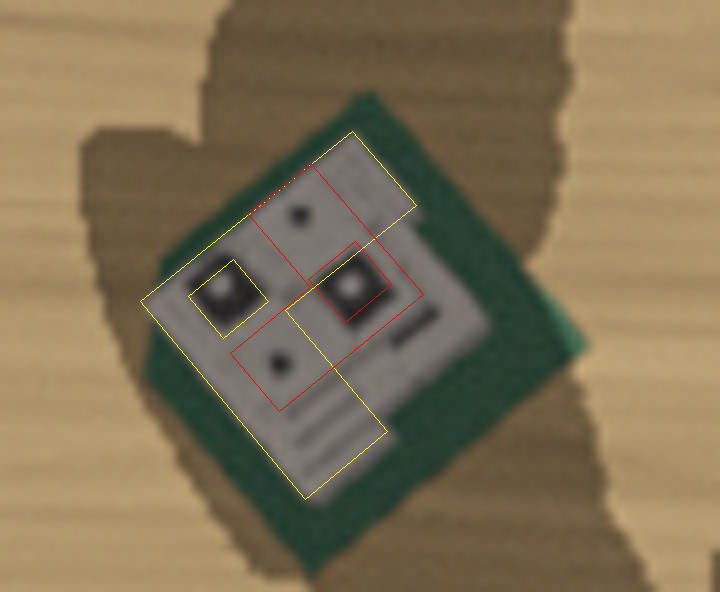

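View pics/s4.png

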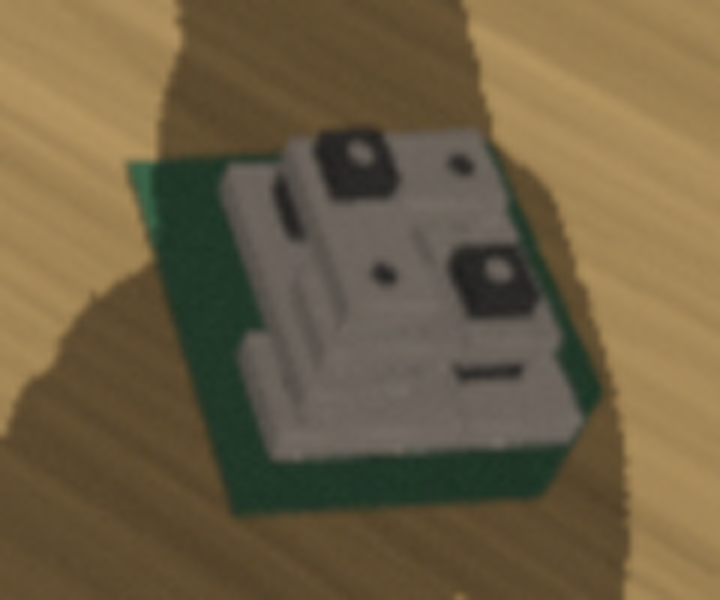

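The pile is level, square and centred. In the top view bracket_4's block is at (350,285) against the expected (350,282), and its arm tops measure 63 to 66 mm where 64 is due. The scene view shows even steps between the brackets, and the gripper is well clear. I hand in.

```bash
python3 -c "
from bench import *
print(close_job())"
```

```text
the job is handed in; nothing more can be done
None
```

The job is handed in at about 38 s. The four brackets lie stacked on the mat from largest to smallest, each turned half round from the one below, level, and centred to about 2–3 mm by the top camera. The straight plates and coloured look-alikes were not touched.

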